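Seat a bush with the ratchet arbor press

TASK

The ram of the blue bench press is held up by its ratchet pawl: with your fingertips press the pawl's red thumb tail down until the pawl tips over clear of the toothed wheel and stays there, then push the hand lever down until the ram has pressed the brass bush fully home, its flange seated on the housing. Press and push only, take nothing between the fingers, and leave the other things on the bench where they are. Finish with the pawl still free and the lever left down.

Things in the scene. Friction and masses are not known exactly. Their poses are not given: they have to be found in the camera images.
- press: half-ton arbor press, blue casting bolted to the bench, foot 195 x 105 mm, head 241 mm high, ram up to 300 mm; origin on the bench under the pinion (lever) axis; its x axis points to the back of the press, so its front (where lever and pawl tail point) is -x; z is up; the lever is on its +y side (60 mm), ratchet wheel and pawl on its -y side (-60 mm)
- lever (a joint): hand lever, rad: 0 = raised, 48 degrees above level towards the press's front; grows as it goes down (0.84 = level). Starts at 0 to 0.2, stays where left (3 to 4 N at the grip moves it). Pawl in: idle play up to 0.4 rad, then a tooth stops it. Pawl free: the ram meets the bush at 0.72 to 0.95, then about 10 N at the grip; it stops solid at 1.31 to 1.38 with the bush home
- lever_grip (a point): in the black rubber grip of the hand lever, on its centre line, 155 mm from the turning axis; the grip is a round sleeve 26 mm in diameter and 93 mm long, lying along the lever (this point is 43 mm from its inner, 50 mm from its outer end); moves with the lever: z points outwards along it, y along the turning axis, x square to it on the upper side
- lever_pivot (a point): fixed point on the lever's turning axis (level, along the press's y), 185 mm above the bench, in the plane in which the lever swings
- pawl (a joint): throw-over pawl, rad: 0 to 0.19 = its nose lies on the toothed wheel; grows as the red tail is pressed down; past 0.43 the ball weight tips it over by itself on to its stop at 0.85, where it stays free; let go earlier it falls back in. Light: under 1 N at the tail (a few N if the lever has been pushed hard against it)
- pawl_tail (a point): middle of the upper face of the pawl's red thumb tail, a plate 30 mm long (towards the press's front), 24 mm wide, 5 mm thick, 62 mm from the pawl pin; at pawl angle 0 it is in front of the pin and 17 degrees above its level, at the stop 31 degrees below; moves with the pawl
- pawl_pin (a point): fixed point on the pawl's turning axis (level, along the press's y), 227 mm above the bench; a dark ball weight of 26 mm diameter stands 33 mm above this pin, leaning to the back of the press and, once thrown, to the front
- bush (a joint): how far the bush has been pressed in, in m: starts between 0 and 0.003, 0.008 = fully home with the flange seated on the aluminium housing
- bush_top (a point): centre of the upper face of the brass bush under the ram (flange 28 mm in diameter, 4 mm thick, body 19 mm); 100 mm above the bench at bush 0, 92 mm when home
- spare_bush_a: a loose brass flanged bush standing on its flange, 28 mm in diameter, 26 mm high, origin under its centre; bystander
- spare_bush_b: a second loose bush like it; bystander
- caliper: a sliding caliper lying flat, about 235 x 60 x 8 mm, origin under it near the middle; bystander
- vee_block: a dark steel V-block 48 x 70 x 46 mm, origin under its centre; bystander
- try_square: an engineer's square lying flat, stock 100 mm, blade 150 mm, 18 mm high, origin under the middle of the stock; bystander
- packing_block: a wooden packing block 150 x 58 x 52 mm with one end clad in copper, origin under its centre; bystander
- mallet: a mallet lying flat, origin under it; bystander

How it is judged (in metres and radians):
On the way, in this order (a step that is already met when the one before it is completed fails the run):
1. the pawl is thrown free of the toothed wheel while the bush is not yet home (value of joint pawl above 0.7 rad and value of joint lever below 0.65 rad), for 0.2 s.
2. with the pawl free, the lever is pushed down and the bush is home (value of joint pawl above 0.7 rad and value of joint lever above 1.2 rad and value of joint bush above 0.0072 m), for 0.1 s.
At the end, for the whole second after the job is handed in: The pawl rests free (pawl angle above 0.7), the bush is home (pressed in more than 7.2 of its 8 mm), and the lever is down (above 1.2 rad), left at rest (all of step 2 and velocity of joint lever between -0.05 and 0.05 rad/s); the robot touches nothing.
It fails at once if the lever is forced past the teeth while the pawl is still in them (value of joint lever above 0.75 rad and value of joint pawl below 0.4 rad).
It fails at once if a bystander is moved more than 30 mm, lifted or carried off (distance of any of spare_bush_a, spare_bush_b, caliper, vee_block, try_square, packing_block, mallet from where it was at the start of the episode above 0.03 m).
It fails at once if the lever's grip or the pawl's tail is taken between the fingers instead of being pushed ((x of the grasp point in the frame of lever_grip between -0.017 and 0.017 m and y of the grasp point in the frame of lever_grip between -0.01 and 0.01 m and z of the grasp point in the frame of lever_grip between -0.05 and 0.055 m) or distance between the grasp point and pawl_tail below 0.009 m).
It also fails if it takes over 51 s, if anything falls off the work surface, if the arm or the gripper's body presses on something with over 40 N, if the wrist force passes 120 N, or if a joint passes its speed limit or range.

ROBOT

A 6-joint arm with a two-finger parallel gripper is mounted at the origin on the work surface. World frame = base frame: x ahead of the robot, y to its left, z up, the work surface at z = 0. Lengths are in mm, angles in rad, forces in N, time in s.
With the tool pointing down it reaches from about 275 to 750 mm from the base axis. Payload 10.2 kg.
Tool frame: the origin (TCP) lies between the finger pads; the fingertips stand 17 mm ahead of it and the grasp point (between the pads) lies 2 mm behind it; z points along the fingers, y is the line along which they close (so a half turn about z gives the same grasp; the last joint's range is limited). The gripper opens to 85 mm and grips with 20 to 120 N. Pads are 22 mm wide; open, the fingers measure 114 mm over their backs; the gripper's body (76 mm by 85 mm) begins 54 mm behind the grasp point. The pads swing forward as they close: fully open they stand 13 mm farther back than shut.
Start: joints at [-1.347, 0.313, 1.498, -0, 1.331, -0.223], TCP at [226.832, -473.475, 248.294] pointing down, gripper open.
Joint ranges: [-2.94, 2.94], [-0.97, 2.17], [0.19, 2.56], [-1.23, 4.37], [0.02, 3.11], [-2.88, 2.88]. Speed limits (rad/s): [2.39, 2.39, 3.01, 3.14, 3.14, 3.14].

INTERFACE

Orientations are given as a unit quaternion [w, x, y, z].
In Python, from rig import * gives the robot as it stands.
- The arm moves only by the tool step_arm, never from a script. Its argument "commands" is text: rows parted by semicolons, each of 7 numbers parted by spaces: the opening, from 0 (shut) to 1 (fully open), then the shift along the tool's x, y, z in cm, then the turn, a rotation vector about the tool's x, y, z in rad. In form: hand x y z rx ry rz; .... A call has 1 to 20 rows; each row is the pose to reach, as a shift and turn from the pose commanded when the call began, along the tool's axes at that moment; what a row does not reach only later rows make up. A row lasts 1/12 s, in which the tool goes at most 41.7 mm and 7.16 degrees, less where a joint would pass 70% of its speed; a pose out of reach is approached as far as the arm can. A call with a gripper value outside its range is refused whole. The fingers move at their own pace and stop on an object; "newtons" is the grip in N (left out, the last holds). Time passes only in rows, so rows that repeat a pose let the fingers close. It gives the time, the measured TCP pose, the force, the opening and the grip force at its end, in the units of the state.
- sense(): the state, without advancing time (a new reading comes with each control period).
- capture(name): name is "side" or "top"; returns the picture (420x560x3 uint8, red, green, blue); there is no depth.
- camera_model(name): a dict with "mtx" (3x3 intrinsics, pixels), "k1" (the pictures are not rectified: a ray, as slopes to the right and down, at radius r is drawn at 1 + k1 r^2 times it, then the intrinsics apply), "eye" and "rotation" of the camera in the world. Camera axes: x right, y down, z forward; pixel columns grow to the right and rows downward; lengths in mm; the calibration is good to about 2 mm. A picture is of the moment at which its call begins. camera_model takes no time and is no camera call.
- finish_job(): hands the job in; it is judged then, once.
Trained networks look in the newest picture that a camera, given by its name, has taken for a name from the list of things; names that differ only in an ending like _2 or _b are one class to them, and where a whole thing is asked for, a point or a joint stands for the part that bears it (a point fixed in the world has none). Each returns a list of dicts, best first, with "score" (0 to 1); they miss things now and then, are a little off and sometimes report something else, mostly with a low value. They report only what shows in the picture. A call takes as long as a camera call.
- search_frame(camera, label): "rect" ([centre column, centre row, width, height] in pixels, round what is visible of it).
- trace(camera, label): "mask" (420x560 bool, what is visible of it) and "rect" ([centre column, centre row, width, height] in pixels, round what is visible of it).
- spot_point(camera, label): "xy" ([column, row] in pixels: a listed point, or the origin of a listed thing).
The state is a dict: "time_s": time; "joints": joint angles; "dq": joint speeds; "tau": joint torques, N m; "eef_pos": TCP position; "ee_rot": TCP orientation; "force": force on the tool from outside, world axes, zero at the start; "wrist_torque": the same for the moment, N m; "grip_width": opening from 0.0 (shut) to 1.0 (fully open); "grip_force": force on a finger pad.
Only numpy, scipy, OpenCV 4.12 (cv2) and the standard library are available. Lean on these libraries where they do the work, as an engineer would, in place of code of your own. Each camera call takes 0.05 s, during which the arm holds its last target. There are 200 camera calls.

## Working session

There is one attempt and no reset: what is moved stays moved. The work goes in short steps, Python scripts to look and compute and a tool call to move; the robot and the scene stay as the last step left them, time stands still between calls to the robot, and variables do not carry over. Pictures are saved under pics/ and viewed, at most 10 in all, crops included, and the job is handed in when it is done.

Besides the shell and the picture viewer there is one more tool, called after ">>>" by a JSON object that holds its "op" and its "data", one argument or row to a line. step_arm: Moves the arm, as the interface text tells. Its arguments: {"type":"object","properties":{"commands":{"type":"string"},"newtons":{"type":"number"}},"required":["commands"]}

```bash
ls; mkdir -p pics
cat > h.py <<'E'
from rig import *
import numpy as np, cv2
def ray(cam,uv):
    m=camera_model(cam);K=np.array(m["mtx"]);R=np.array(m["rotation"])
    d=np.linalg.inv(K)@[uv[0],uv[1],1];d=d[:2]
    u=d.copy()
    for _ in range(20): u=d/(1+m["k1"]*(u@u))
    v=R@np.array([u[0],u[1],1]); return np.array(m["eye"],float),v/np.linalg.norm(v)
def proj(cam,P):
    m=camera_model(cam);K=np.array(m["mtx"]);R=np.array(m["rotation"])
    c=R.T@(np.array(P,float)-m["eye"]);u=c[:2]/c[2];u=u*(1+m["k1"]*(u@u));return (K@[u[0],u[1],1])[:2]
def atz(cam,uv,z):
    e,v=ray(cam,uv);return e+v*(z-e[2])/v[2]
def tri(a,b,ca="side",cb="top"):
    e1,v1=ray(ca,a);e2,v2=ray(cb,b)
    s=np.linalg.lstsq(np.c_[v1,-v2],e2-e1,rcond=None)[0]
    p,q=e1+s[0]*v1,e2+s[1]*v2;return (p+q)/2,np.linalg.norm(p-q)
E
python3 - <<'E'
from h import *
for c in("side","top"):
    im=capture(c);cv2.imwrite(f"pics/{c}0.png",im[...,::-1])
    m=camera_model(c);print(c,m)
    for l in("lever_grip","lever_pivot","pawl_tail","pawl_pin","bush_top","press"):
        print(l,[(np.round(d["xy"],1).tolist(),round(d["score"],2)) for d in spot_point(c,l)[:2]])
print(sense())
E
```

```text
pics
side {'mtx': array([[483.23774171,   0.        , 278.45891669],
       [  0.        , 483.23774171, 205.84539237],
       [  0.        ,   0.        ,   1.        ]]), 'k1': -0.1763215354832069, 'eye': array([-168.13548232,  556.92850945, 1114.60966805]), 'rotation': array([ 0.18124815, -0.42532097,  0.82282862, -0.33046066])}
lever_grip [([322.3, 173.8], 0.91)]
lever_pivot [([276.8, 211.3], 0.82)]
pawl_tail [([308.6, 164.7], 0.71)]
pawl_pin [([285.9, 170.5], 0.7)]
bush_top [([282.5, 216.2], 0.44)]
press [([274.4, 240.3], 0.6)]
top {'mtx': array([[450.56539424,   0.        , 281.23587188],
       [  0.        , 450.56539424, 208.8870523 ],
       [  0.        ,   0.        ,   1.        ]]), 'k1': -0.08051662994824713, 'eye': array([ 289.63510053,   33.7833073 , 1688.41675266]), 'rotation': array([-0.06077612,  0.70660094, -0.70146698,  0.07046592])}
lever_grip [([297.0, 217.4], 0.63)]
lever_pivot [([271.7, 214.3], 0.61)]
pawl_tail [([308.7, 187.9], 0.65)]
pawl_pin [([292.8, 183.3], 0.67)]
bush_top []
press [([274.4, 202.1], 0.81)]
{'time_s': 0.7, 'joints': array([-1.34741452e+00,  3.12924386e-01,  1.49772721e+00, -5.66355468e-07,
        1.33101237e+00, -2.23413303e-01]), 'dq': array([ 0.00057501,  0.00097863, -0.00049819, -0.00106766,  0.00040889,
       -0.00049433]), 'tau': array([ 1.34089725e-03, -4.12098169e+01, -2.59872884e+01, -1.49048997e-04,
        4.00468971e-04, -1.66532772e-05]), 'eef_pos': array([ 226.82199686, -473.4668453 ,  248.27143665]), 'ee_rot': array([-3.56581328e-05,  9.75150356e-01,  2.21544086e-01, -2.74511827e-07]), 'force': array([0.06474702, 0.21737594, 0.54125582]), 'wrist_torque': array([ 0.02799169,  0.01354468, -0.03198885]), 'grip_force': 0.0, 'grip_width': 1.000486285257537}
```

```bash
sed -i 's/R=np.array(m\["rotation"\])/q=m["rotation"];R=Rotation.from_quat([q[1],q[2],q[3],q[0]]).as_matrix()/; 2a from scipy.spatial.transform import Rotation' h.py
cat h.py | head -8
python3 - <<'E'
from h import *
S=dict(grip=(322.3,173.8),piv=(276.8,211.3),tail=(308.6,164.7),pin=(285.9,170.5),press=(274.4,240.3))
T=dict(grip=(297,217.4),piv=(271.7,214.3),tail=(308.7,187.9),pin=(292.8,183.3),press=(274.4,202.1))
for k in S:
    p,e=tri(S[k],T[k]);print(k,p.round(1),round(e,1))
for c,D in(("side",S),("top",T)):
    for k,z in(("piv",185),("pin",227),("press",0)): print(c,k,atz(c,D[k],z).round(1))
a=cv2.imread("pics/side0.png");b=cv2.imread("pics/top0.png")
def crop(im,x,y,w,h,s): return cv2.resize(im[y:y+h,x:x+w],None,fx=s,fy=s,interpolation=cv2.INTER_CUBIC)
cv2.imwrite("pics/a1.png",np.hstack([crop(a,210,120,133,200,3),crop(b,220,120,133,200,3)]))
cv2.imwrite("pics/a2.png",np.vstack([np.hstack([cv2.resize(a,(400,300)),cv2.resize(b,(400,300))])]))
E
```

```text
from rig import *
import numpy as np, cv2
from scipy.spatial.transform import Rotation
def ray(cam,uv):
    m=camera_model(cam);K=np.array(m["mtx"]);q=m["rotation"];R=Rotation.from_quat([q[1],q[2],q[3],q[0]]).as_matrix()
    d=np.linalg.inv(K)@[uv[0],uv[1],1];d=d[:2]
    u=d.copy()
    for _ in range(20): u=d/(1+m["k1"]*(u@u))
grip [520.9 -36.8 301.3] 8.3
piv [562.6  55.9 182.4] 25.9
tail [631.7 -79.7 232.3] 9.8
pin [652.9 -23.5 223.6] 0.7
press [635.7  36.5 -17.2] 3.5
side piv [570.2  66.1 185. ]
side pin [650. -21. 227.]
side press [622.1  43.3   0. ]
top piv [553.5  46.1 185. ]
top pin [651.8 -23.6 227. ]
top press [633.4  37.8   0. ]
```

View pics/a1.png

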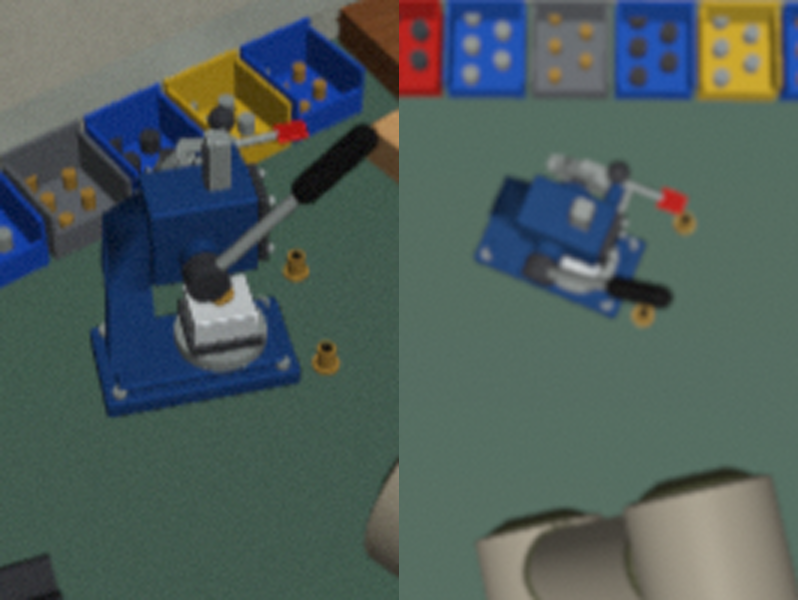

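View pics/a2.png

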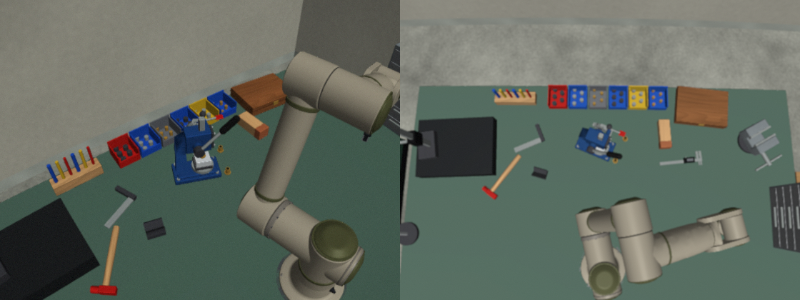

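```bash
cat > fit.py <<'E'
from h import *
from scipy.optimize import least_squares
def blobs(im,kind,cen,rad=30):
    im=im.astype(int);r,g,b=im[...,0],im[...,1],im[...,2]
    m=(r>120)&(g<70)&(b<80) if kind=="red" else im.max(2)<48
    n,l,s,c=cv2.connectedComponentsWithStats(m.astype(np.uint8))
    best=[(s[i,4],i) for i in range(1,n) if np.linalg.norm(c[i]-cen)<rad and s[i,4]>8]
    if not best: return None
    i=max(best)[1];yx=np.argwhere(l==i)[:,::-1].astype(float);mu=yx.mean(0)
    w,v=np.linalg.eigh(np.cov((yx-mu).T));t=(yx-mu)@v[:,1]
    return mu,mu+v[:,1]*(t.min()-.3),mu+v[:,1]*(t.max()+.3),s[i,4]
def model(p):
    X,Y,th,a,pw,px=p;ex=np.array([np.cos(th),np.sin(th),0]);ey=np.array([-ex[1],ex[0],0]);ez=np.array([0,0,1.])
    O=np.array([X,Y,0]);e=np.radians(48)-a;d=-ex*np.cos(e)+ez*np.sin(e)
    piv=O+60*ey+185*ez;f=np.radians(17)-pw
    pin=O+px*ex-60*ey+227*ez;fd=-ex*np.cos(f)+ez*np.sin(f)
    return dict(piv=piv,grip=piv+155*d,gin=piv+112*d,gout=piv+205*d,pin=pin,tail=pin+62*fd,press=O,d=d,fd=fd,ex=ex,ey=ey)
E
python3 - <<'E'
from fit import *
S=dict(grip=(322.3,173.8),piv=(276.8,211.3),tail=(308.6,164.7),pin=(285.9,170.5),press=(274.4,240.3))
T=dict(grip=(297,217.4),piv=(271.7,214.3),tail=(308.7,187.9),pin=(292.8,183.3),press=(274.4,202.1))
obs=[(c,k,np.array(D[k]),(5. if k in("piv","press") else 3.)) for c,D in(("side",S),("top",T)) for k in D]
for c,gc,tc in(("side",(322,174),(307,164)),("top",(300,218),(311,187))):
    im=cv2.imread(f"pics/{c}0.png")[...,::-1]
    r=blobs(im,"red",tc,12);g=blobs(im,"blk",gc,15);print(c,"red",r,"\n blk",g)
    if r: obs.append((c,"tail",r[0],1.))
    if g:
        A,B=g[1:3]
        if A[0]>B[0]:A,B=B,A
        obs+= [(c,"gin",A,1.),(c,"gout",B,1.)]
def res(p):
    m=model(p);return np.concatenate([(proj(c,m[k])-o)/w for c,k,o,w in obs])
s=least_squares(res,[620,0,1.2,.1,.1,0],loss="soft_l1");print(s.x.round(3),s.cost)
m=model(s.x)
for k in m:print(k,m[k].round(3))
for c,k,o,w in obs:print(c,k,(proj(c,m[k])-o).round(1))
np.save("fit.npy",s.x)
E
```

```text
side red (array([306.484375, 163.421875]), array([312.20723555, 162.92293514]), array([300.865535  , 163.91174597]), np.int32(64)) 
 blk (array([320.98470948, 174.45259939]), array([333.86567996, 163.2399824 ]), array([308.07418876, 185.69093924]), np.int32(327))
top red (array([310.73913043, 186.76086957]), array([314.256344  , 189.15655743]), array([306.87028624, 184.12567471]), np.int32(46)) 
 blk (array([299.632, 216.872]), array([310.27834556, 219.13345442]), array([289.53866478, 214.72801384]), np.int32(125))
[ 6.23053e+02  4.55120e+01  1.21000e+00  9.10000e-02  2.64000e-01
 -5.32880e+01] 3.711766217995958
piv [566.911  66.679 185.   ]
grip [526.795 -39.721 290.331]
gin [537.924 -10.204 261.11 ]
gout [513.855 -74.044 324.309]
pin [660.396 -25.517 227.   ]
tail [638.535 -83.5   229.003]
press [623.053  45.512   0.   ]
d [-0.259 -0.686  0.68 ]
fd [-0.353 -0.935  0.032]
ex [0.353 0.936 0.   ]
ey [-0.936  0.353  0.   ]
side grip [-2.4  1.2]
side piv [0.5 0.8]
side tail [-2.2 -1.2]
side pin [-0.8 -2.6]
side press [-0.8  0.1]
top grip [ 1.7 -0.3]
top piv [-6.  -3.9]
top tail [ 2.1 -0.7]
top pin [ 0.6 -2.5]
top press [-2.   2.6]
side tail [-0.1  0.1]
side gin [-0.3 -0.1]
side gout [ 0.6 -0.8]
top tail [0.1 0.4]
top gin [-0.5  0.4]
top gout [0.1 0.4]
```

>>> {"op": "step_arm", "data": {
  "commands": "0 5 -1.6 -4.2 0 0 0;0 53.5 -17 -4.2 0 0 -0.763;0 53.5 -17 -4.2 0 0 -0.763;0 53.5 -17 -4.2 0 0 -0.763;0 53.5 -17 -4.2 0 0 -0.763;0 53.5 -17 -4.2 0 0 -0.763;0 53.5 -17 -4.2 0 0 -0.763;0 53.5 -17 -4.2 0 0 -0.763;0 53.5 -17 -4.2 0 0 -0.763;0 53.5 -17 -4.2 0 0 -0.763;0 53.5 -17 -4.2 0 0 -0.763;0 53.5 -17 -4.2 0 0 -0.763;0 53.5 -17 -4.2 0 0 -0.763;0 53.5 -17 -4.2 0 0 -0.763;0 53.5 -17 -4.2 0 0 -0.763;0 53.5 -17 -4.2 0 0 -0.763;0 53.5 -17 -4.2 0 0 -0.763;0 53.5 -17 -4.2 0 0 -0.763;0 53.5 -17 -4.2 0 0 -0.763;0 53.5 -17 -4.2 0 0 -0.763",
  "newtons": 20
}}

```text
time_s: 2.37
eef_pos: [635.5, -89.8, 290.7]
ee_rot: [0.0, 0.823, 0.568, 0.0]
force: [0.4, -0.3, 0.6]
grip_width: -0.004
grip_force: 0.0
```

Run:
```python
from fit import *
s=sense();print(s["time_s"],s["eef_pos"].round(1),s["ee_rot"].round(3),s["force"].round(1),s["grip_width"])
ims=[]
tip=s["eef_pos"]+[0,0,-17]
for c in("side","top"):
    im=capture(c).copy();u=proj(c,tip);x,y=int(u[0])-40,int(u[1])-50
    x0,y0=max(x-60//2,0),max(y-20,0)
    k=cv2.resize(im[y0:y0+150,x0:x0+130],None,fx=3,fy=3,interpolation=cv2.INTER_CUBIC)
    cv2.circle(k,(int((u[0]-x0)*3),int((u[1]-y0)*3)),3,(0,255,0),-1)
    t=proj(c,model(np.load("fit.npy"))["tail"]);cv2.circle(k,(int((t[0]-x0)*3),int((t[1]-y0)*3)),2,(255,255,0),-1)
    print(c,x0,y0,u.round(1));ims.append(k[:450,:390])
h=min(i.shape[0] for i in ims);cv2.imwrite("pics/b1.png",np.hstack([i[:h] for i in ims])[...,::-1])
```

```text
2.3667 [635.5 -89.8 290.7] [0.    0.823 0.568 0.   ] [ 0.4 -0.3  0.6] -0.004290018311766525
side 239 80 [309.3 150.8]
top 243 114 [313.8 184.9]
```

View pics/b1.png

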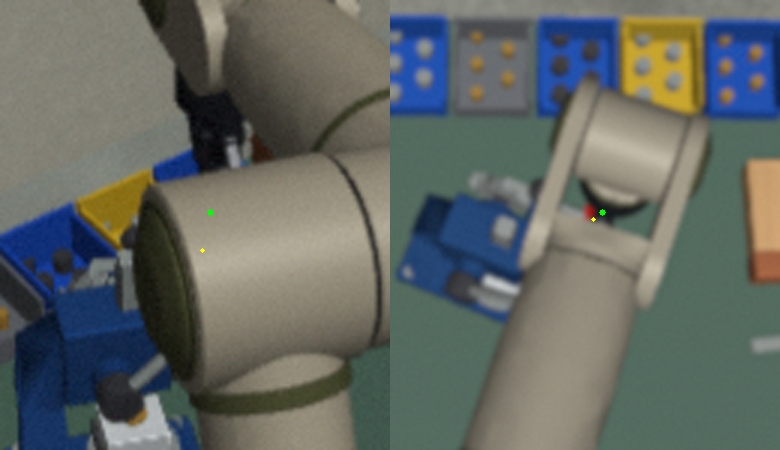

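>>> {"op": "step_arm", "data": {
  "commands": "0 0 0 1 0 0 0;0 0 0 2 0 0 0;0 0 0 2.5 0 0 0;0 0 0 3 0 0 0;0 0 0 3.5 0 0 0;0 0 0 3.8 0 0 0;0 0 0 4.1 0 0 0;0 0 0 4.4 0 0 0;0 0 0 4.7 0 0 0;0 0 0 5 0 0 0;0 0 0 5.3 0 0 0;0 0 0 5.6 0 0 0;0 0 0 5.9 0 0 0;0 0 0 6.2 0 0 0;0 0 0 6.5 0 0 0;0 0 0 6.8 0 0 0;0 0 0 6.9 0 0 0;0 0 0 6.9 0 0 0;0 0 0 6.9 0 0 0"
}}

```text
time_s: 4.05
eef_pos: [635.9, -89.0, 221.4]
ee_rot: [0.0, 0.823, 0.569, 0.0]
force: [-0.6, -0.0, -0.4]
grip_width: -0.0
grip_force: 0.0
```

Run:
```python
from fit import *
im=capture("top");cv2.imwrite("pics/c0.png",im[...,::-1])
for l in("pawl_tail","pawl_pin"):print([(d["xy"].round(1) if hasattr(d["xy"],"round") else d["xy"],d["score"]) for d in spot_point("top",l)])
print(blobs(im,"red",(311,187),15))
m=np.load("fit.npy")
for pw in(.1,.26,.5,.85):
    q=m.copy();q[4]=pw;print(pw,proj("top",model(q)["tail"]).round(1),model(q)["tail"].round(0))
cv2.imwrite("pics/c1.png",cv2.resize(im[150:250,240:350],None,fx=5,fy=5,interpolation=cv2.INTER_CUBIC)[...,::-1])
```

```text
[([307.3, 188.0], 0.65)]
[([294.7, 177.9], 0.79)]
None
0.1 [310.7 186.4] [639. -82. 239.]
0.26 [310.8 187.2] [639. -83. 229.]
0.5 [310.1 188.1] [639. -82. 214.]
0.85 [307.5 188.6] [642. -75. 194.]
```

View pics/c1.png

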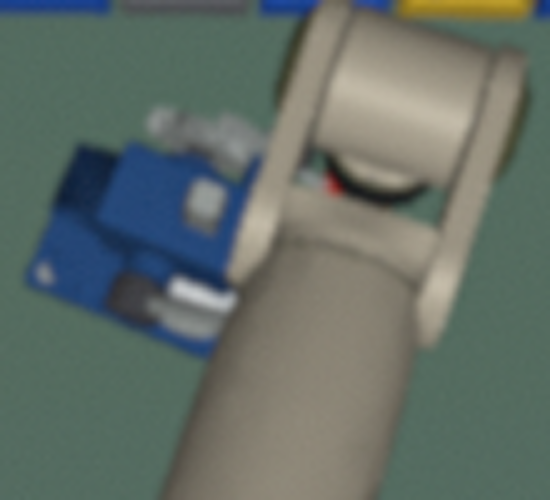

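>>> {"op": "step_arm", "data": {
  "commands": "0 0 0 -4 0 0 0;0 0 0 -8 0 0 0;0 0 0 -12 0 0 0;0 0 0 -16 0 0 0;0 0 0 -18 0 0 0;0 0 0 -18 0 0 0;0 -0.5 -4 -18 0 0 0;0 -1 -8 -18 0 0 0;0 -1.4 -12 -18 0 0 0;0 -1.4 -12 -18 0 0 0;0 -1.4 -12 -18 0 0 0;0 -1.4 -12 -18 0 0 0"
}}

```text
time_s: 5.2
eef_pos: [518.9, -59.9, 401.4]
ee_rot: [0.0, 0.823, 0.569, 0.0]
force: [0.1, 0.6, 0.3]
grip_width: -0.005
grip_force: 0.0
```

Run:
```python
from fit import *
s=sense();print(s["time_s"],s["eef_pos"].round(1),s["force"].round(1))
o=[]
m=np.load("fit.npy");q=m.copy();q[4]=.85
for c in("side","top"):
    im=capture(c);
    print(c,[(np.round(d["xy"],1),round(d["score"],2)) for l in("pawl_tail","pawl_pin","lever_grip") for d in spot_point(c,l)[:1]])
    print(blobs(im,"red",(306,168) if c=="side" else (309,187),25), proj(c,model(m)["tail"]),proj(c,model(q)["tail"]))
    o.append(cv2.resize(im[120:250,225:355],(390,390),interpolation=cv2.INTER_CUBIC))
cv2.imwrite("pics/d1.png",np.hstack(o)[...,::-1])
```

```text
5.2 [518.9 -59.9 401.4] [0.1 0.6 0.3]
side [(array([302.7, 174. ]), 0.66), (array([286.4, 168.7]), 0.79), (array([320.5, 175.4]), 0.87)]
(array([303.07317073, 174.63414634]), array([307.59908987, 177.64024978]), array([297.62817079, 171.01759188]), np.int32(41)) [306.43401569 163.47594482] [303.05055647 173.25187313]
top [(array([291.6, 182.3]), 0.59), (array([295.4, 218.3]), 0.66)]
None [310.78994683 187.19548067] [307.45821097 188.59629623]
```

View pics/d1.png

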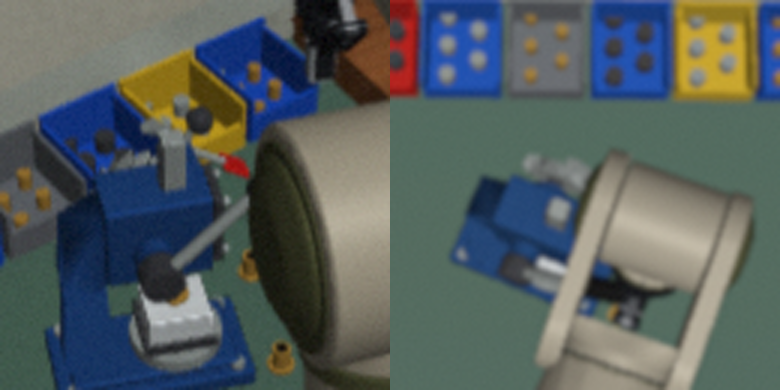

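>>> {"op": "step_arm", "data": {
  "commands": "0 0 0 2 0 0 0;0 0 0 4 0 0 0;0 0 0 5 0 0 0;0 0 0 6 0 0 0;0 0 0 7 0 0 0;0 0 0 8 0 0 0;0 0 0 9 0 0 0;0 0 0 10 0 0 0;0 0 0 11 0 0 0;0 0 0 12 0 0 0;0 0 0 13 0 0 0;0 0 0 14 0 0 0;0 0 0 15 0 0 0;0 0 0 16 0 0 0;0 0 0 17 0 0 0;0 0 0 18 0 0 0;0 0 0 19 0 0 0;0 0 0 20 0 0 0;0 0 0 20.5 0 0 0;0 0 0 21 0 0 0"
}}

```text
time_s: 7.27
eef_pos: [518.8, -59.8, 191.3]
ee_rot: [0.0, 0.823, 0.569, 0.0]
force: [-3.1, 0.1, 11.9]
grip_width: -0.001
grip_force: 5.7
```

>>> {"op": "step_arm", "data": {
  "commands": "0 0 0 0.5 0 0 0;0 0 0 1 0 0 0;0 0 0 1.5 0 0 0;0 0 0 2 0 0 0;0 0 0 2.5 0 0 0;0 0 0 3 0 0 0;0 0 0 3.3 0 0 0;0 0 0 3.6 0 0 0;0 0 0 3.6 0 0 0"
}}

```text
time_s: 8.02
eef_pos: [519.4, -59.5, 155.5]
ee_rot: [0.001, 0.823, 0.569, 0.001]
force: [0.7, 0.7, 7.5]
grip_width: -0.0
grip_force: 3.3
```

>>> {"op": "step_arm", "data": {
  "commands": "0 0 0 0.3 0 0 0;0 0 0 0.6 0 0 0;0 0 0 0.6 0 0 0"
}}

```text
time_s: 8.27
eef_pos: [519.5, -59.6, 149.6]
ee_rot: [0.001, 0.823, 0.569, 0.001]
force: [0.5, 0.1, 8.8]
grip_width: 0.0
grip_force: 3.9
```

>>> {"op": "step_arm", "data": {
  "commands": "0 0 0 0.2 0 0 0;0 0 0 0.4 0 0 0;0 0 0 0.4 0 0 0"
}}

```text
time_s: 8.52
eef_pos: [519.8, -59.7, 146.7]
ee_rot: [0.001, 0.823, 0.569, 0.001]
force: [-1.6, 0.2, 16.5]
grip_width: 0.0
grip_force: 7.4
```

>>> {"op": "step_arm", "data": {
  "commands": "0 0 0 0.1 0 0 0;0 0 0 0.2 0 0 0;0 0 0 0.2 0 0 0"
}}

```text
time_s: 8.77
eef_pos: [520.0, -59.5, 145.6]
ee_rot: [0.002, 0.823, 0.569, 0.002]
force: [-2.7, 2.1, 24.3]
grip_width: 0.0
grip_force: 10.1
```

>>> {"op": "step_arm", "data": {
  "commands": "0 0 0 0.1 0 0 0;0 0 0 0.2 0 0 0;0 0 0 0.2 0 0 0;0 0 0 0.2 0 0 0"
}}

```text
time_s: 9.1
eef_pos: [520.2, -59.2, 144.2]
ee_rot: [0.002, 0.823, 0.569, 0.002]
force: [-5.0, 4.5, 29.1]
grip_width: -0.002
grip_force: 12.0
```

>>> {"op": "step_arm", "data": {
  "commands": "0 0 0 -0.5 0 0 0;0 0 0 -1 0 0 0;0 0 0 -3 0 0 0;0 0 0 -7 0 0 0;0 0 0 -11 0 0 0;0 0 0 -15 0 0 0;0 0 0 -19 0 0 0;0 0 -4 -23 0 0 0;0 -4 -4 -23 0 0 0;0 -8 -4 -23 0 0 0;0 -12 -4 -23 0 0 0;0 -16 -4 -23 0 0 0;0 -20 -4 -23 0 0 0;0 -24 -4 -23 0 0 0;0 -28 -4 -23 0 0 0;0 -32 -4 -23 0 0 0;0 -36 -4 -23 0 0 0;0 -36 -4 -23 0 0 0"
}}

```text
time_s: 10.6
eef_pos: [351.6, -387.3, 368.8]
ee_rot: [-0.001, 0.824, 0.566, -0.0]
force: [-0.1, -0.2, -1.2]
grip_width: 0.003
grip_force: 0.0
```

Run:
```python
from fit import *
s=sense();print(s["time_s"],s["eef_pos"].round(1),s["force"].round(1))
o=[];obs=[]
m=np.load("fit.npy")
for c in("side","top"):
    im=capture(c)
    for l,k in(("pawl_tail","tail"),("lever_grip","grip")):
        d=spot_point(c,l)[:1]
        if d: print(c,l,np.round(d[0]["xy"],1),round(d[0]["score"],2));obs.append((c,k,np.array(d[0]["xy"]),2.))
    q=m.copy();q[3]=1.34;q[4]=.85;M=model(q);print(proj(c,M["tail"]),proj(c,M["grip"]),proj(c,M["gin"]),proj(c,M["gout"]))
    g=blobs(im,"blk",proj(c,M["grip"]),12);print("blk",g)
    if g:
        A,B=sorted(g[1:3],key=lambda t:t[0]);obs+=[(c,"gin",A,1.),(c,"gout",B,1.)]
    o.append(cv2.resize(im[130:260,225:355],(390,390),interpolation=cv2.INTER_CUBIC))
def res(p):
    q=m.copy();q[3:5]=p;M=model(q);return np.concatenate([(proj(c,M[k])-o)/w for c,k,o,w in obs])
print(least_squares(res,[1.3,.8],loss="soft_l1").x)
cv2.imwrite("pics/e1.png",np.hstack(o)[...,::-1])
```

```text
10.6 [ 351.6 -387.3  368.8] [-0.1 -0.2 -1.2]
side pawl_tail [307.  175.7] 0.78
side lever_grip [325.9 216.9] 0.6
[303.05055647 173.25187313] [324.62874828 221.17936957] [312.06916803 218.77405193] [338.71370353 223.87486879]
blk (array([328.05263158, 221.51315789]), array([341.50393692, 223.85403126]), array([314.19974819, 219.10239961]), np.int32(228))
top pawl_tail [307.  188.3] 0.64
top lever_grip [303.  227.7] 0.62
[307.45821097 188.59629623] [301.85647008 227.80122904] [292.12761167 223.11064791] [312.8834738  233.11667854]
blk (array([304.14018692, 228.79439252]), array([313.53904172, 233.605314  ]), array([295.07274899, 224.15311092]), np.int32(107))
[1.30235577 0.88852218]
```

View pics/e1.png

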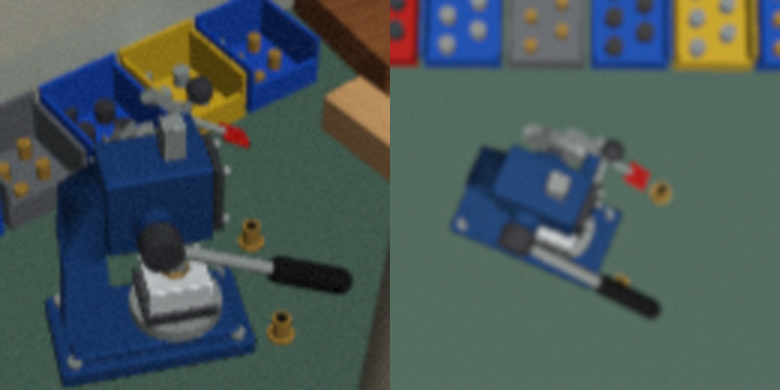

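>>> {"op": "step_arm", "data": {
  "commands": "0 4 0 0 0 0 0;0 8 0 0 0 0 0;0 12 0 0 0 0 0;0 16 0 0 0 0 0;0 20 0 0 0 0 0;0 24 0 0 0 0 0;0 28 0 0 0 0 0;0 32 2 0 0 0 0;0 36 4 0 0 0 0;0 36 4 4 0 0 0;0 36 4 8 0 0 0;0 36 4 12 0 0 0;0 36 4 16 0 0 0;0 36 4 19 0 0 0;0 36 4 21 0 0 0;0 36 4 22 0 0 0;0 36 4 22.3 0 0 0;0 36 4 22.3 0 0 0"
}}

```text
time_s: 12.4
eef_pos: [518.4, -59.1, 149.0]
ee_rot: [-0.0, 0.822, 0.569, -0.0]
force: [-4.4, -1.6, 5.7]
grip_width: -0.001
grip_force: 3.0
```

>>> {"op": "step_arm", "data": {
  "commands": "0 0 0 0.2 0 0 0;0 0 0 0.4 0 0 0;0 0 0 0.5 0 0 0;0 0 0 0.5 0 0 0"
}}

```text
time_s: 12.73
eef_pos: [519.1, -59.2, 146.3]
ee_rot: [0.001, 0.822, 0.569, 0.001]
force: [-7.6, 0.6, 19.0]
grip_width: 0.002
grip_force: 8.5
```

>>> {"op": "step_arm", "data": {
  "commands": "0 0 0 0.2 0 0 0;0 0 0 0.4 0 0 0;0 0 0 0.4 0 0 0;0 0 0 0 0 0 0;0 0 0 -0.5 0 0 0;0 0 0 -1 0 0 0;0 0 0 -3 0 0 0;0 0 0 -7 0 0 0;0 0 0 -11 0 0 0;0 0 0 -15 0 0 0;0 0 0 -19 0 0 0;0 -4 -4 -23 0 0 0;0 -8 -4 -23 0 0 0;0 -12 -4 -23 0 0 0;0 -16 -4 -23 0 0 0;0 -20 -4 -23 0 0 0;0 -20 -4 -23 0 0 0;0 -20 -4 -23 0 0 0"
}}

```text
time_s: 14.23
eef_pos: [409.6, -234.6, 373.6]
ee_rot: [0.0, 0.824, 0.567, 0.0]
force: [-0.1, 0.5, -0.6]
grip_width: 0.001
grip_force: 0.0
```

Run:
```python
from fit import *
s=sense();print(s["time_s"],s["eef_pos"].round(1),s["force"].round(1))
im=capture("side")
print(blobs(im,"red",(303,174),12),blobs(im,"blk",(325,221),12))
print([(np.round(d["xy"],1),d["score"]) for d in spot_point("side","pawl_tail")])
print(finish_job())
```

```text
14.2333 [ 409.6 -234.6  373.6] [-0.1  0.5 -0.6]
(array([303.2  , 174.725]), array([307.61353595, 177.60962669]), array([298.30010897, 171.52249829]), np.int32(40)) (array([326.73891626, 221.25615764]), array([339.10868887, 223.43489899]), array([314.21493342, 219.05025457]), np.int32(203))
[(array([304.6, 175.3]), 0.62)]
the job is handed in; nothing more can be done
None
```

I threw the pawl free, pushed the lever down to its stop and handed the job in at about 14 s; the judge returned no result. The pawl rests on its stop and the lever is at about 1.3 rad. I take the bush as home because a second push met the same springy stop at the same height; I could not see the flange seat directly.

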